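# Lap the strips of a run-off test panel to their lines and close the hold-down bar

### The job

Finish lapping the cladding strips on the sloping run-off test stand, working upward from the first strip, which is glued down. Without lifting it off, slide the second strip, which lies too high, down the slope until its lower edge is square on the second line of the side rails; then lay the loose full-width strip over it as the third course, with its lower edge square on the third line. Last, swing the hold-down bar fully down onto the third strip, and leave the narrow offcut and everything else standing where it is.

Things in the scene. Friction and masses are not known exactly. Their poses are not given: they have to be found in the camera images.
- stand: Fixed test stand of aluminium profile, 240 mm deep, 205 mm wide, with a gutter along its low front edge. Origin on the worktop under its middle; x from the low front to the high back, y left, z up. On it course 1, a strip like the others, is glued with its lower edge on the first line, its upper edge at deck x = 67 mm, and (by a starter strip) the same tilt as the courses above.
- deck: Sloping plate of the stand, 180 mm wide, rising at 0.384 rad away from the robot. Origin on its upper face at mid width, on the first line; x up the slope, y left, z square out of the plate, which runs from x = -12 to 215 mm. Side rails 14 mm wide, 10 mm high, inner faces at y = +-76 mm, bear black cross lines at x = 0, 40 and 80 mm for the lower edges of courses 1, 2 and 3.
- line_2 (a point): Point on the plate at mid width on the second line. Properly lapped, course_2 has its upper edge down on the plate, its lower edge at this line on the face of course 1, 13.6 mm off the plate: its centre is at deck x = 74.1, z = 10.7 mm and its face lies 0.20 rad flatter than the plate (0.18 rad off level).
- line_3 (a point): Point on the plate at mid width on the third line, for the lower edge of course_3. Properly lapped on a well-placed course_2, its centre is at deck x = 114.1, z = 10.7 mm, its upper edge on the plate, its face 0.20 rad flatter than the plate.
- course_2: Grey fibre-cement strip, 68 mm wide (its x, up the slope), 140 mm long (its y), 8 mm thick (its z), 0.09 to 0.18 kg, loose; origin at its centre. It starts between the rails (6 mm play each side) 12 to 22 mm too high and up to 0.05 rad askew, upper edge on the plate, lower edge on course 1. The upper edge is free to be pushed. It stays where left on the slope (friction about 0.6).
- course_3: Third strip, same size, weight and material, flat and loose on the worktop left of the stand, in one of two places (the offcut has the other). Origin at its centre, 4 mm above the worktop; x across its 68 mm width, y along its length, z thickness. Either edge or face may go up.
- offcut: A narrower strip of the same material, 140 x 40 x 8 mm, flat on the worktop. Not used; leave it where it is. Origin at its centre.
- hold_bar (a joint): Angle in rad of the hold-down bar on its hinge, which lies along the deck's x: 0 when down across the deck, its rubber cord on a properly laid third strip; it starts open at 1.6 to 1.8, standing up beside the left rail and leaning a little outward (stop at 1.9). Friction hinge: it stays at any angle; about 0.14 N m to move it, plus up to 0.1 N m for its weight.
- bar_hinge (a point): Point on the hinge axis of the bar: in the deck's frame at x = 128, y = 83, z = 19.5 mm. From here the steel bar, 16 mm wide, 5 mm thick (2 mm towards the deck, 3 mm away from it) and 178 mm long, reaches towards deck -y when down and, at angle q, along (-cos q) y + (sin q) z of the deck.
- bar_end (a point): Foot of the round black knob (18 mm across, 12 mm high) on the outer face of the bar, 168 mm from the hinge.
- sample_cup: Open specimen cup, 43 mm across, 40 mm high, under the gutter's spout at the front right of the stand. Leave it there. Origin under its centre.
- slide_box: Card box of microscope slides, 52 x 78 x 26 mm, behind the strips. Bystander; origin under its centre.
- marker_pen: Marker pen 135 mm long lying behind the strips. Bystander; origin under its middle.
- timer: Small upright timer, 34 x 68 x 62 mm, towards the back. Bystander; origin under its centre.
- wash_bottle: Squeeze bottle with a bent nozzle, 188 mm high, towards the back left. Bystander; origin under its centre.
- reagent_std: Small brown bottle with black cap, 30 mm across, 63 mm high, towards the back. Bystander; origin under its centre.

How it is judged:
By the outcome, as a careful person would: the job done as asked, in the order asked, and still so for the second after the job is handed in, with the robot touching nothing.
It also fails if it takes over 70 s, if anything falls off the work surface, if the arm or the gripper's body presses on something with over 40 N, if the wrist force passes 120 N, or if a joint passes its speed limit or range.

### The arm

A 6-joint arm with a two-finger parallel gripper is mounted at the origin on a cart in front of the work surface, level with it; the furniture and walls round the work are solid. World frame = base frame: x ahead of the robot, y to its left, z up, the work surface at z = 0. Lengths are in m, angles in rad, forces in N, time in s.
With the tool pointing down it reaches from about 0.275 to 0.725 m from the base axis. Payload 5.6 kg.
Tool frame: the origin (TCP) lies between the finger pads; the fingertips stand 8 mm ahead of it and the grasp point (between the pads) lies 11 mm behind it; z points along the fingers, y is the line along which they close (so a half turn about z gives the same grasp; the last joint's range is limited). The gripper opens to 85 mm and grips with 20 to 120 N. Pads are 22 mm wide; open, the fingers measure 114 mm over their backs; the gripper's body (76 mm by 85 mm) begins 54 mm behind the grasp point. The pads swing forward as they close: fully open they stand 13 mm farther back than shut.
Start: joints at [1.471, 0.255, 0.108, 0, -1.424, -0.285], TCP at [0.206, 0.51, 0.209] pointing down, gripper open.
Joint ranges: [-2.95, 2.95], [-1.21, 1.97], [-1.09, 1.5], [-2.87, 1.71], [-2.94, -0.07], [-3.05, 3.05]. Speed limits (rad/s): [2.57, 2.57, 3.14, 3.14, 3.14, 3.14].

### API

Orientations are given as [roll, pitch, yaw] about the fixed x, y, z axes, in that order (R = Rz(yaw) Ry(pitch) Rx(roll)).
In Python, from cell import sensors, imaging, close_job gives the robot as it stands.
- The arm moves only by the shell command python3 -m pendant 'ROWS'. ROWS is JSON, a list of rows, each a list of 3 entries, a list of its own where there are three numbers: the closure, from 0 (fully open) to 1 (shut), then the shift along the tool's x, y, z normalised to -1 to 1, where 1 is 50 cm, then the turn about the tool's z normalised to -1 to 1, where 1 is 0.5 rad. In form: [[fingers, [x, y, z], yaw], ...]. A call has 1 to 20 rows; each row is the pose to reach, as a shift and turn from the pose commanded when the call began, along the tool's axes at that moment; what a row does not reach only later rows make up. A row lasts 1/12 s, in which the tool goes at most 41.7 mm and 7.16 degrees, less where a joint would pass 70% of its speed; a pose out of reach is approached as far as the arm can. A call with a number of a shift or a turn outside -1 to 1 is refused whole. A call with a gripper value outside its range is refused whole. The fingers move at their own pace and stop on an object; the grip force is fixed at half the most. Time passes only in rows, so rows that repeat a pose let the fingers close. It gives the time, the measured TCP pose, the force, the opening and the grip force at its end, in the units of the state.
- sensors.read_state(): the state, without advancing time (a new reading comes with each control period).
- imaging.grab_frame(name): name is "side" or "top" or "wrist"; returns a dict with "image" (400x640x3 uint8, red, green, blue), "K" (3x3 intrinsics, pixels), "extrinsics" (4x4, takes a point from camera to world coordinates); the wrist camera has in their place "tool_from_camera" (4x4, takes a point from camera to tool coordinates, whose origin is the TCP and whose axes are the flange's). Camera axes: x right, y up, looking along -z (the intrinsics and any distortion apply to the point x, -y, -z); pixel columns grow to the right and rows downward; lengths in m; the calibration is good to about 2 mm. A picture is of the moment at which its call begins: read the wrist's pose just before it. There is no depth.
- close_job(): hands the job in; it is judged then, once.
The state is a dict: "t": time; "q": joint angles; "joint_vel": joint speeds; "joint_torque": joint torques, N m; "eef_pos": TCP position; "tcp_rot": TCP orientation; "force": force on the tool from outside, world axes, zero at the start; "moment": the same for the moment, N m; "grip_width": finger opening in m; "grasp_force": force on a finger pad.
Only numpy, scipy, OpenCV 4.12 (cv2) and the standard library are available. Lean on these libraries where they do the work, as an engineer would, in place of code of your own. Each camera call takes 0.05 s, during which the arm holds its last target. There are 200 camera calls.

## Working session

There is one attempt and no reset: what is moved stays moved. The work goes in short steps, Python scripts to look and compute and a shell command to move; the robot and the scene stay as the last step left them, time stands still between calls to the robot, and variables do not carry over. Pictures are saved under pics/ and viewed, at most 10 in all, crops included, and the job is handed in when it is done.

```bash
ls; mkdir -p pics; python3 - <<'E'
from cell import sensors, imaging
import cv2,numpy as np
s=sensors.read_state();print(s)
for n in ["side","top"]:
    f=imaging.grab_frame(n);cv2.imwrite(f"pics/{n}0.png",f["image"][:,:,::-1]);print(n,f["K"],f["extrinsics"],[k for k in f])
    np.savez(f"{n}0.npz",**{k:v for k,v in f.items() if isinstance(v,np.ndarray)})
f=imaging.grab_frame("wrist");cv2.imwrite("pics/wrist0.png",f["image"][:,:,::-1]);print(f["K"],f["tool_from_camera"])
E
```

```text
pics
{'t': 0.0, 'q': array([ 1.47059044e+00,  2.55746552e-01,  1.07003665e-01, -5.06329991e-04,
       -1.42392987e+00, -2.84618287e-01]), 'joint_vel': array([-0.00048021,  0.00179905, -0.00087094, -0.00121544,  0.00092355,
        0.00115059]), 'joint_torque': array([ 6.59966172e-04, -3.86637783e+01,  2.37940854e+01,  5.36508366e+00,
       -6.12732096e-03, -1.01707008e-05]), 'eef_pos': array([0.20619004, 0.50928921, 0.20779093]), 'tcp_rot': array([ 3.13965110e+00, -4.62946249e-05, -3.84898699e-01]), 'force': array([-0.30272998, -0.66236115,  0.15881326]), 'moment': array([0.01744586, 0.00579449, 0.02009871]), 'grasp_force': 0.0, 'grip_width': 0.08531695186874967}
side [[435.45215642   0.         321.23992482]
 [  0.         435.45215642 202.07327843]
 [  0.           0.           1.        ]] [[ 0.98972027  0.05207935 -0.13319735  0.47106161]
 [-0.14190766  0.47337371 -0.86935582 -1.01549745]
 [ 0.01777664  0.8793208   0.47589801  0.55572278]
 [ 0.          0.          0.          1.        ]] ['image', 'K', 'extrinsics']
top [[401.71172948   0.         314.289279  ]
 [  0.         401.71172948 200.66194595]
 [  0.           0.           1.        ]] [[-0.01723833  0.98208755 -0.18763498  0.43673221]
 [-0.99984711 -0.01638149  0.00611633 -0.18372992]
 [ 0.00293303  0.18771172  0.98221978  0.97488061]
 [ 0.          0.          0.          1.        ]] ['image', 'K', 'extrinsics']
[[325.56521596   0.         319.37661605]
 [  0.         325.56521596 203.04674013]
 [  0.           0.           1.        ]] [[ 1.44833848e-03  9.54114083e-01  2.99439841e-01  7.67382316e-02]
 [ 9.99998946e-01 -1.41095201e-03 -3.41062738e-04  7.39065424e-04]
 [ 9.70824855e-05  2.99440020e-01 -9.54115121e-01 -1.63602018e-01]
 [ 0.00000000e+00  0.00000000e+00  0.00000000e+00  1.00000000e+00]]
```

View pics/top0.png

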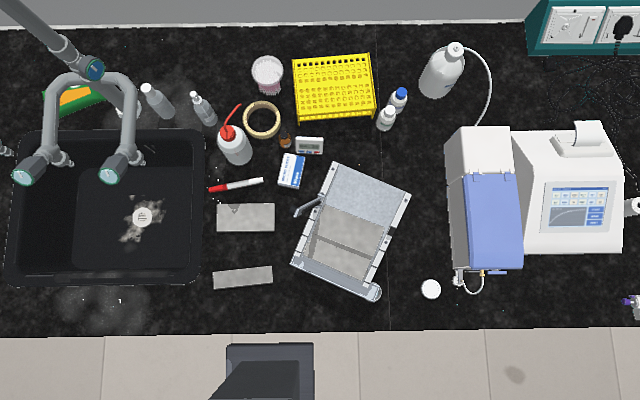

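View pics/side0.png

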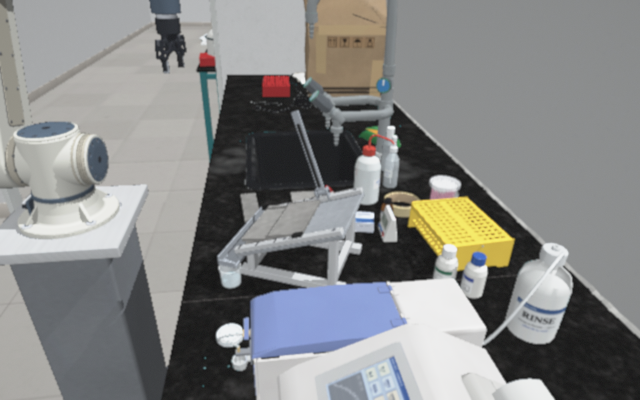

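Both views show course 3, the larger strip, at top px (245,217), and the offcut at (243,277). The stand is at about (350,232) with its bar up at (307,205), and the back edge of the deck runs from (335,163) to (410,195).

```bash
cat > h.py <<'E'
import numpy as np, cv2
from scipy.spatial.transform import Rotation as R
from cell import sensors, imaging
def T(p,rpy):
    M=np.eye(4);M[:3,:3]=R.from_euler('xyz',rpy).as_matrix();M[:3,3]=p;return M
def view(name,save=None):
    s=sensors.read_state();f=imaging.grab_frame(name)
    E=f["extrinsics"] if name!="wrist" else T(s["eef_pos"],s["tcp_rot"])@f["tool_from_camera"]
    if save:
        cv2.imwrite(f"pics/{save}.png",f["image"][:,:,::-1]);np.savez(save+".npz",K=f["K"],E=E,image=f["image"])
    return dict(K=f["K"],E=E,image=f["image"])
def ray(v,px):
    px=np.atleast_2d(np.array(px,float));K=v["K"];E=v["E"]
    d=np.c_[(px[:,0]-K[0,2])/K[0,0],-(px[:,1]-K[1,2])/K[1,1],-np.ones(len(px))]
    return E[:3,3],d@E[:3,:3].T
def onz(v,px,z):
    o,d=ray(v,px);return o+d*((z-o[2])/d[:,2])[:,None]
def onplane(v,px,p0,n):
    o,d=ray(v,px);return o+d*(((p0-o)@n)/(d@n))[:,None]
def proj(v,P):
    P=np.atleast_2d(P);E=v["E"];c=(P-E[:3,3])@E[:3,:3];K=v["K"]
    return np.c_[K[0,2]+K[0,0]*c[:,0]/-c[:,2],K[1,2]-K[1,1]*c[:,1]/-c[:,2]]
def tri(vs,pxs):
    A=np.zeros((3,3));b=np.zeros(3)
    for v,p in zip(vs,pxs):
        o,d=ray(v,p);d=d[0]/np.linalg.norm(d[0]);M=np.eye(3)-np.outer(d,d);A+=M;b+=M@o
    return np.linalg.solve(A,b)
def go(P,yaw=None):
    "normalised tool shift & turn from present pose to world TCP P, tool yaw"
    s=sensors.read_state();M=T(s["eef_pos"],s["tcp_rot"])
    sh=M[:3,:3].T@(np.array(P)-s["eef_pos"])/0.5
    t=0 if yaw is None else -(((yaw-s["tcp_rot"][2])+np.pi)%(2*np.pi)-np.pi)/0.5
    print("shift",sh.round(4),"turn",round(t,4))
E
python3 - <<'E'
from h import *
v=dict(np.load("top0.npz"));v["E"]=v["extrinsics"]
print(onz(v,[(335,163),(410,195)],.12),"\n",onz(v,[(290,265),(378,298)],.04),"\n",onz(v,[(350,232)],.08))
print(onz(v,[(245,217),(243,277)],.008))
go([.40,-.21,.31],-.4)
E
```

```text
[[ 0.68387136 -0.23620363  0.12      ]
 [ 0.60910117 -0.39731837  0.12      ]] 
 [[ 0.46571359 -0.13113217  0.04      ]
 [ 0.38843653 -0.33000048  0.04      ]] 
 [[ 0.53504546 -0.26788509  0.08      ]]
[[ 0.58382598 -0.02068074  0.008     ]
 [ 0.44059264 -0.0181228   0.008     ]]
shift [ 0.8993  1.1885 -0.2021] turn 0.0304
```

```bash
python3 -m pendant '[[0,[0.1,0.1,-0.24],0],[0,[0.2,0.2,-0.24],0],[0,[0.63,0.6,-0.24],0],[0,[0.63,0.6,-0.24],0],[0,[0.63,0.6,-0.24],0],[0,[0.63,0.6,-0.24],0],[0,[0.63,0.6,-0.24],0],[0,[0.63,0.6,-0.24],0],[0,[0.63,0.6,-0.24],0],[0,[0.63,0.6,-0.24],0],[0,[0.63,0.6,-0.24],0],[0,[0.63,0.6,-0.24],0],[0,[0.63,0.6,-0.24],0]]'
python3 -m pendant '[[0,[0.63,0.6,0],0.03],[0,[0.63,0.6,0],0.03],[0,[0.63,0.6,0],0.03],[0,[0.63,0.6,0],0.03],[0,[0.63,0.6,0],0.03],[0,[0.63,0.6,0],0.03],[0,[0.63,0.6,0],0.03],[0,[0.63,0.6,0],0.03],[0,[0.63,0.6,0],0.03],[0,[0.63,0.6,0],0.03],[0,[0.63,0.6,0],0.03],[0,[0.63,0.6,0],0.03],[0,[0.63,0.6,0],0.03],[0,[0.63,0.6,0],0.03]]'
python3 - <<'E'
from h import *
v=view("wrist","w1")
E
```

```text
t: 1.23
eef_pos: [0.3866, 0.1112, 0.3291]
tcp_rot: [-3.141, -0.001, -0.39]
force: [-0.0, 0.1, -0.1]
grip_width: 0.0852
grasp_force: 0.0
t: 2.4
eef_pos: [0.5655, -0.2816, 0.3284]
tcp_rot: [-3.141, 0.001, -0.399]
force: [-0.2, 0.8, 0.5]
grip_width: 0.0851
grasp_force: 0.0
```

View pics/w1.png

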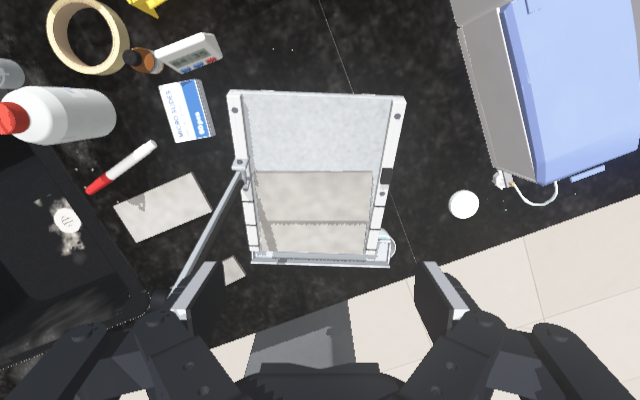

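The wrist view shows the whole deck from (230,92) to (405,98), with course 2 spanning rows 170–222 and cols 255–372. The bar hinge is at (240,165). I'll enlarge the rails.

```bash
python3 - <<'E'
import cv2
i=cv2.imread("pics/w1.png")[85:275,220:415]
cv2.imwrite("pics/w1z.png",cv2.resize(i,None,fx=3.1,fy=3.1,interpolation=cv2.INTER_CUBIC))
E
```

```text
(no output)
```

View pics/w1z.png

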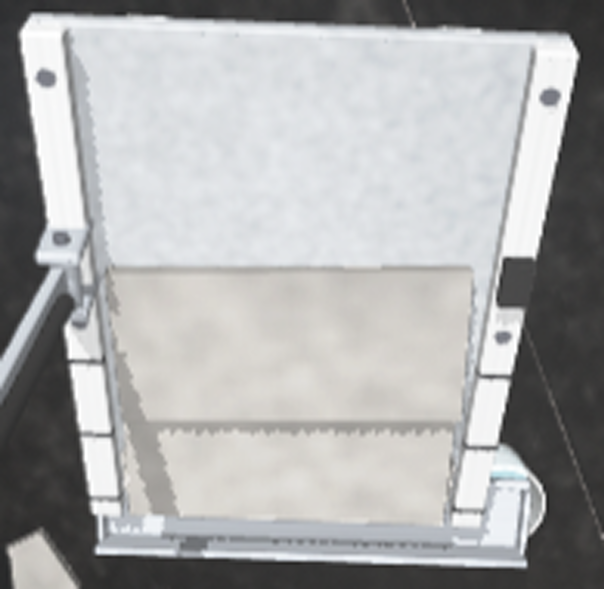

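The enlarged crop shows the three black lines on each rail: left at full-image px (248,201), (251,225), (254,246), right at (379,206), (375,230), (371,250). Course 2's upper edge is near row 171 and its lower edge near row 222.

```bash
cat >> h.py <<'E'
TH=.384
def deck(p): # p: x,y,z,yaw of deck origin -> 4x4 deck to world
    M=np.eye(4);M[:3,:3]=R.from_euler('z',p[3]).as_matrix()@R.from_euler('y',-TH).as_matrix();M[:3,3]=p[:3];return M
def tw(D,P): return np.atleast_2d(P)@D[:3,:3].T+D[:3,3]
def dip(v,a,b,n=None,w=1.0):
    "darkest spot along segment a-b (full px), averaged over +-w sideways"
    a,b=np.array(a,float),np.array(b,float);L=np.linalg.norm(b-a);u=(b-a)/L;nn=np.array([-u[1],u[0]])
    t=np.arange(0,L,.1);g=cv2.cvtColor(v["image"],cv2.COLOR_RGB2GRAY).astype(np.float32)
    pr=0
    for k in np.linspace(-w,w,5):
        q=(a+t[:,None]*u+k*nn).astype(np.float32);pr=pr+cv2.remap(g,q[:,0],q[:,1],cv2.INTER_LINEAR)[:,0]
    pr=np.median(pr)-pr;i=pr.argmax();m=(abs(t-t[i])<1.5);wt=np.clip(pr[m],0,None);c=(t[m]*wt).sum()/wt.sum()
    return a+c*u,pr[i]/5
E
cat > fit.py <<'E'
from h import *
from scipy.optimize import least_squares
v=dict(np.load("w1.npz"))
c=lambda x,y:(220+x/3.1,85+y/3.1)
guess=[c(87,361),c(97,435),c(106,500),c(492,376),c(482,448),c(467,512)]
mod=[(.08,.083,.01),(.04,.083,.01),(0,.083,.01),(.08,-.083,.01),(.04,-.083,.01),(0,-.083,.01)]
px=[]
for i,g in enumerate(guess):
    s=np.sign(320-g[0]);d=np.array([.16*s,1]);d/=np.linalg.norm(d)
    p,q=dip(v,np.array(g)-5*d,np.array(g)+5*d);px.append(p);print(np.round(g,1),p.round(2),round(q))
px=np.array(px)
r=lambda p:(proj(v,tw(deck(p),mod))-px)[:,1].ravel()
r2=lambda p:(proj(v,tw(deck(p),mod))-px).ravel()*np.tile([.5,1],6)
s=least_squares(r2,[.45,-.23,.06,-.4]);print(s.x,s.fun.round(2))
D=deck(s.x);print("height resid; back corners:",proj(v,tw(D,[(.215,.09,.01),(.215,-.09,.01),(.128,.083,.0195)])).round(1))
np.save("deck.npy",s.x)
E
python3 fit.py
```

```text
[248.1 201.5] [248.03 201.24] 99
[251.3 225.3] [251.24 224.98] 110
[254.2 246.3] [254.05 245.37] 69
[378.7 206.3] [378.75 206.07] 139
[375.5 229.5] [375.56 229.06] 125
[370.6 250.2] [370.78 249.29] 68
[ 0.46031411 -0.22799717  0.06118117 -0.43396044] [-0.04  0.31 -0.06 -0.26 -0.06 -0.04  0.36  0.08 -0.3  -0.1   0.09 -0.03]
height resid; back corners: [[226.6  96.2]
 [406.8 103.2]
 [242.  174.3]]
```

```bash
python3 - <<'E'
from h import *
v=dict(np.load("w1.npz"));D=deck(np.load("deck.npy"));n=D[:3,2]
inv=np.linalg.inv(D);print("cam in deck",(inv@np.r_[v["E"][:3,3],1])[:3].round(3))
g=cv2.cvtColor(v["image"],cv2.COLOR_RGB2GRAY)
print(np.c_[np.arange(160,230),g[160:230,[270,300,330,360]]][list(range(4,18))+list(range(54,70))])
c=lambda x,y:(220+x/3.1,85+y/3.1)
for z in (0,.008): print("upper",tw(inv,onplane(v,[c(105,268),c(472,266)],tw(D,[0,0,z])[0],n)).round(4))
for z in (.0136,.0214): print("lower",tw(inv,onplane(v,[c(160,422),c(455,424)],tw(D,[0,0,z])[0],n)).round(4))
E
```

```text
cam in deck [ 0.342 -0.003  0.326]
[[164 228 225 227 225]
 [165 225 226 227 224]
 [166 222 226 227 221]
 [167 219 224 226 222]
 [168 221 222 227 223]
 [169 224 223 228 224]
 [170 208 210 215 204]
 [171 175 178 175 166]
 [172 173 174 175 179]
 [173 190 187 189 194]
 [174 201 198 192 196]
 [175 199 198 192 197]
 [176 200 201 193 197]
 [177 200 203 195 198]
 [214 207 213 210 214]
 [215 207 211 210 212]
 [216 208 210 210 208]
 [217 208 209 211 205]
 [218 207 207 211 204]
 [219 204 206 211 203]
 [220 190 192 193 188]
 [221 168 170 163 167]
 [222 166 167 156 163]
 [223 166 168 157 162]
 [224 168 190 181 186]
 [225 170 216 205 209]
 [226 169 218 207 209]
 [227 164 219 208 210]
 [228 158 218 209 209]
 [229 160 218 209 211]]
upper [[ 0.1192  0.0736  0.    ]
 [ 0.1262 -0.0686 -0.    ]]
upper [[ 0.1246  0.0717  0.008 ]
 [ 0.1315 -0.067   0.008 ]]
lower [[ 0.0512  0.0545  0.0136]
 [ 0.0558 -0.0696  0.0136]]
lower [[ 0.0584  0.0531  0.0214]
 [ 0.063  -0.0679  0.0214]]
```

```bash
python3 - <<'E'
from h import *
p=np.load("deck.npy");print(sensors.read_state()["q"].round(2))
Z=R.from_euler('z',p[3]).as_matrix()
P=p[:3]+Z@[.0825,-.005,0];P[2]=.2;print(P);go(P,p[3]-np.pi/2)
E
```

```text
[-0.21  0.44  0.68 -0.   -1.81  1.39]
[ 0.53306465 -0.26722227  0.2       ]
shift [-0.0706 -0.0011  0.2581] turn 3.213
```

```bash
T='python3 -m pendant'; $T '[[0,[-0.07,0,0],0.25],[0,[-0.07,0,0],0.5],[0,[-0.07,0,0],0.75],[0,[-0.07,0,0],0.8],[0,[-0.07,0,0],0.8]]' >/dev/null
python3 -m pendant '[[0,[0,0,0],0.25],[0,[0,0,0],0.5],[0,[0,0,0],0.75],[0,[0,0,0],0.8],[0,[0,0,0],0.8]]' >/dev/null
python3 -m pendant '[[0,[0,0,0],0.25],[0,[0,0,0],0.5],[0,[0,0,0],0.75],[0,[0,0,0],0.8],[0,[0,0,0],0.8]]' >/dev/null
python3 -m pendant '[[0,[0,0,0],0.25],[0,[0,0,0],0.5],[0,[0,0,0],0.75],[0,[0,0,0],0.813],[0,[0,0,0],0.813],[0,[0,0,0],0.813]]'
python3 - <<'E'
from h import *
p=np.load("deck.npy");Z=R.from_euler('z',p[3]).as_matrix()
P=p[:3]+Z@[.0825,-.005,0];P[2]=.14;go(P,p[3]-np.pi/2)
E
```

```text
t: 4.2
eef_pos: [0.5329, -0.2689, 0.3289]
tcp_rot: [-3.141, 0.0, -2.002]
force: [0.4, 0.6, 0.9]
grip_width: 0.0853
grasp_force: 0.0
shift [-0.0031  0.0013  0.3779] turn 0.0048
```

Descend to z=0.14 and look.

```bash
python3 -m pendant '[[0,[-0.003,0,0.1],0.005],[0,[-0.003,0,0.2],0.005],[0,[-0.003,0,0.3],0.005],[0,[-0.003,0,0.36],0.005],[0,[-0.003,0,0.378],0.005],[0,[-0.003,0,0.378],0.005],[0,[-0.003,0,0.378],0.005]]'
python3 - <<'E'
from h import *
v=view("wrist","w2")
E
```

```text
t: 4.78
eef_pos: [0.5331, -0.2679, 0.1397]
tcp_rot: [3.14, -0.001, -2.007]
force: [0.4, -0.9, 1.8]
grip_width: 0.0855
grasp_force: 0.0
```

View pics/w2.png

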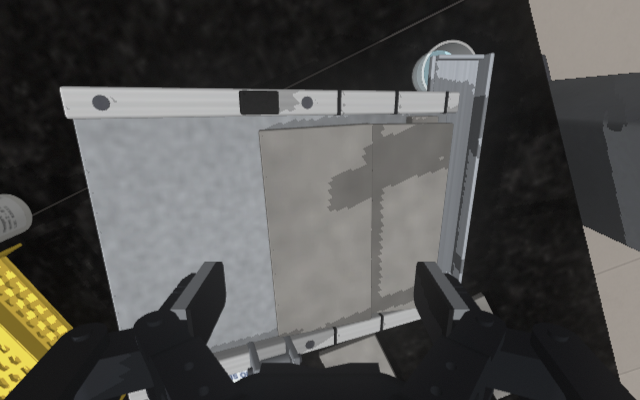

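This close view shows both rails. The right lines are at (339,101), (397,101), (447,101) and the left ones at (335,335), (381,322). Course 2's upper edge runs from (260,130) to (277,328) and its lower edge is near col 372. I'll refit the deck from both views.

```bash
sed -i '/^r=lambda/,$d' fit.py; cat >> fit.py <<'E'
v2=dict(np.load("w2.npz"))
px2=[];mod2=[(.08,-.083,.01),(.04,-.083,.01),(0,-.083,.01),(.08,.083,.01),(.04,.083,.01)]
for g,d in zip([(339.5,103),(397.5,103),(447,103),(335,335),(381,322)],[(1,0)]*3+[(1,-.27)]*2):
    d=np.array(d)/np.hypot(*d);p,q=dip(v2,np.array(g)-7*d,np.array(g)+7*d);px2.append(p);print(g,p.round(2),round(q))
px2=np.array(px2)
W=np.tile([.5,1],6)
def r(p):
    D=deck(p);return np.r_[(proj(v,tw(D,mod))-px).ravel()*W,(proj(v2,tw(D,mod2))-px2).ravel()*np.tile([1,.5],5)]
s=least_squares(r,[.45,-.23,.06,-.4],loss='soft_l1');print(s.x,s.fun.round(2));np.save("deck.npy",s.x)
r1=lambda p:r(p)[12:];s=least_squares(r1,s.x);print("w2 only",s.x,s.fun.round(2))
D=deck(np.load("deck.npy"));inv=np.linalg.inv(D);n=D[:3,2]
for z in (0,.008): print("upper",tw(inv,onplane(v2,[(260,130),(277,328)],tw(D,[0,0,z])[0],n)).round(4))
for z in (.0136,.0214): print("lower",tw(inv,onplane(v2,[(372,125),(373,305)],tw(D,[0,0,z])[0],n)).round(4))
print("cam",(inv@np.r_[v2["E"][:3,3],1])[:3].round(3))
E
python3 fit.py
```

```text
[248.1 201.5] [248.03 201.24] 99
[251.3 225.3] [251.24 224.98] 110
[254.2 246.3] [254.05 245.37] 69
[378.7 206.3] [378.75 206.07] 139
[375.5 229.5] [375.56 229.06] 125
[370.6 250.2] [370.78 249.29] 68
(339.5, 103) [338.19 103.  ] 124
(397.5, 103) [395.4 103. ] 136
(447, 103) [445.29 103.  ] 136
(335, 335) [334.54 335.12] 121
(381, 322) [381.33 321.91] 133
[ 0.46160096 -0.22775439  0.06268541 -0.43270372] [-0.52 -0.09 -0.49 -0.54 -0.44 -0.23  0.17 -0.45 -0.47 -0.51 -0.07 -0.33
  0.43 -0.44  0.22 -0.51 -0.09 -0.57  0.51  0.49 -0.07  0.48]
w2 only [ 0.46178156 -0.2273768   0.06188061 -0.43360613] [ 0.46 -0.13 -0.   -0.19 -0.5  -0.25  0.34  0.32 -0.39  0.36]
upper [[ 0.1255 -0.0676  0.    ]
 [ 0.1211  0.0708  0.    ]]
upper [[ 0.1272 -0.0682  0.008 ]
 [ 0.123   0.0644  0.008 ]]
lower [[ 0.0587 -0.0695  0.0136]
 [ 0.0508  0.0615  0.0136]]
lower [[ 0.0634 -0.0701  0.0214]
 [ 0.0559  0.0552  0.0214]]
cam [ 0.166 -0.083  0.192]
```

```bash
P='python3 -m pendant'
python3 -m pendant '[[0,[0,0,0.008],0],[0,[0,0,0.016],0],[0,[0,0,0.02],0],[0,[0,0,0.02],0]]' | grep -E 'eef|force'
python3 -m pendant '[[0,[0,0,0.003],0],[0,[0,0,0.006],0],[0,[0,0,0.006],0]]' | grep -E 'eef|force'
python3 -m pendant '[[0,[0,0,0.003],0],[0,[0,0,0.006],0],[0,[0,0,0.006],0]]' | grep -E 'eef|force'
```

```text
eef_pos: [0.5336, -0.2678, 0.1298]
force: [-0.3, 1.0, -0.2]
grasp_force: 0.0
eef_pos: [0.5334, -0.2678, 0.1265]
force: [-0.1, 0.3, -0.3]
grasp_force: 0.0
eef_pos: [0.5334, -0.2677, 0.1233]
force: [-0.2, 0.9, 0.3]
grasp_force: 0.0
```

```bash
python3 -m pendant '[[0,[0,0,0.003],0],[0,[0,0,0.006],0],[0,[0,0,0.006],0]]' | grep -E 'eef|force'
python3 -m pendant '[[0,[0,0,0.003],0],[0,[0,0,0.004],0],[0,[0,0,0.004],0]]' | grep -E 'eef|force'
python3 -m pendant '[[0,[0,0,0.002],0],[0,[0,0,0.004],0],[0,[0,0,0.004],0]]' | grep -E 'eef|force'
```

```text
eef_pos: [0.5333, -0.2677, 0.1203]
force: [0.4, -0.1, 0.2]
grasp_force: 0.0
eef_pos: [0.5334, -0.2678, 0.1185]
force: [0.1, 0.4, -1.0]
grasp_force: 0.0
eef_pos: [0.5334, -0.2678, 0.1164]
force: [-0.2, -0.1, 0.2]
grasp_force: 0.0
```

```bash
python3 - <<'E'
from h import *
p=np.load("deck.npy");Z=R.from_euler('z',p[3]).as_matrix();s=sensors.read_state()
print((Z.T@(s["eef_pos"]-p[:3])).round(4));view("wrist","w3")
E
```

```text
[ 0.082  -0.0062  0.0537]
```

View pics/w3.png

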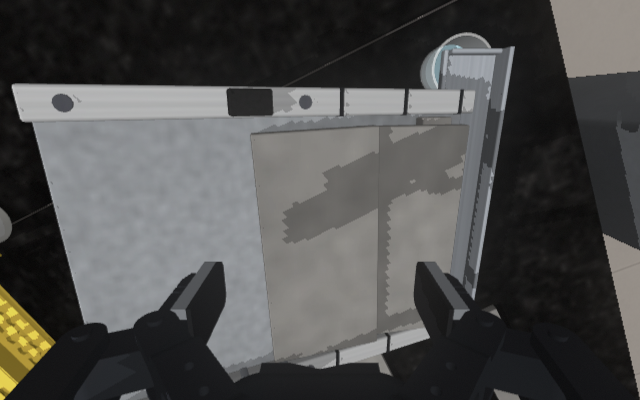

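The tips are still just off the plate: the uphill finger's inner face is at col 223 and the strip edge at col ~268. I'll continue down.

```bash
python3 -m pendant '[[0,[0,0,0.002],0],[0,[0,0,0.004],0],[0,[0,0,0.004],0]]' | grep -E 'eef|force:'
python3 -m pendant '[[0,[0,0,0.001],0],[0,[0,0,0.003],0],[0,[0,0,0.003],0]]' | grep -E 'eef|force:'
python3 -m pendant '[[0,[0,0,0.001],0],[0,[0,0,0.003],0],[0,[0,0,0.003],0]]' | grep -E 'eef|force:'
python3 -m pendant '[[0,[0,0,0.001],0],[0,[0,0,0.003],0],[0,[0,0,0.003],0]]' | grep -E 'eef|force:'
```

```text
eef_pos: [0.5334, -0.2678, 0.1144]
force: [-0.2, -0.3, 0.1]
grasp_force: 0.0
eef_pos: [0.5334, -0.2678, 0.1129]
force: [-0.4, -0.0, -0.9]
grasp_force: 0.0
eef_pos: [0.5334, -0.2678, 0.1114]
force: [0.9, -0.4, -0.1]
grasp_force: 0.0
eef_pos: [0.5334, -0.2678, 0.1099]
force: [-0.1, 0.6, -0.3]
grasp_force: 0.0
```

```bash
python3 -m pendant '[[0,[0,0,0.001],0],[0,[0,0,0.002],0],[0,[0,0,0.002],0]]' | grep -E 'eef|force:'
python3 -m pendant '[[0,[0,0,0.001],0],[0,[0,0,0.002],0],[0,[0,0,0.002],0]]' | grep -E 'eef|force:'
python3 -m pendant '[[0,[0,0,0.001],0],[0,[0,0,0.002],0],[0,[0,0,0.002],0]]' | grep -E 'eef|force:'
```

```text
eef_pos: [0.5335, -0.2678, 0.1091]
force: [0.3, 0.9, 0.5]
grasp_force: 0.0
eef_pos: [0.5335, -0.2678, 0.1081]
force: [0.4, -0.7, -0.3]
grasp_force: 0.0
eef_pos: [0.5335, -0.2678, 0.1071]
force: [0.4, -0.2, -0.5]
grasp_force: 0.0
```

```bash
python3 - <<'E'
from h import *
f=imaging.grab_frame("wrist");v=dict(K=f["K"],E=f["tool_from_camera"])
for z in (.008,0,-.005,-.01): print(z,proj(v,[(.011,-.0427,z),(.011,.0427,z),(.011,-.052,z),(-.011,-.0427,z)]).round(0).tolist())
E
```

```text
0.008 [[244.0, 224.0], [396.0, 224.0], [227.0, 224.0], [247.0, 259.0]]
0 [[241.0, 229.0], [399.0, 229.0], [223.0, 229.0], [244.0, 266.0]]
-0.005 [[239.0, 233.0], [401.0, 233.0], [221.0, 233.0], [241.0, 270.0]]
-0.01 [[236.0, 237.0], [403.0, 237.0], [218.0, 236.0], [239.0, 275.0]]
```

```bash
python3 -m pendant '[[0,[0,0,0.002],0],[0,[0,0,0.004],0],[0,[0,0,0.004],0]]' | grep -E 'eef|force:'
python3 -m pendant '[[0,[0,0,0.002],0],[0,[0,0,0.004],0],[0,[0,0,0.004],0]]' | grep -E 'eef|force:'
python3 - <<'E'
from h import *
v=view("wrist","w4");cv2.imwrite("pics/w4z.png",cv2.resize(v["image"][200:400,120:470,::-1],None,fx=2.2,fy=2.2))
E
```

```text
eef_pos: [0.5334, -0.2678, 0.1049]
force: [0.8, 0.3, 0.3]
grasp_force: 0.0
eef_pos: [0.5334, -0.2678, 0.1029]
force: [0.8, -1.1, 0.1]
grasp_force: 0.0
```

View pics/w4z.png

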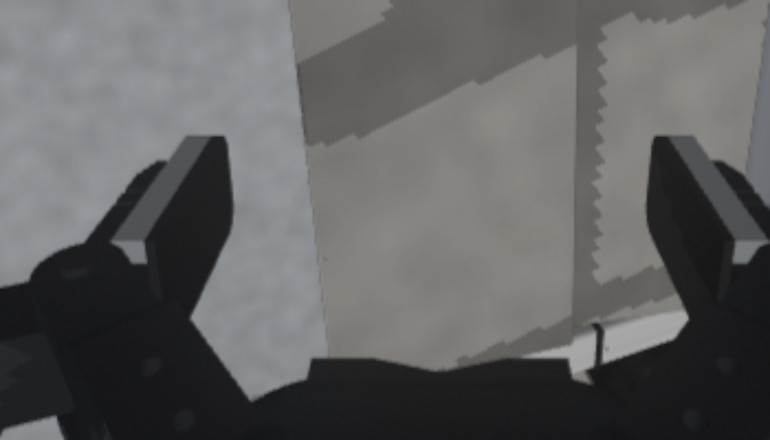

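The crop shows the pad tips at full px (224,279) and (418,279), 193 px apart. That is a depth of 0.144 m, against about 0.18 m for the plate, so the tips are still about 25 mm above it. I'll check the camera and TCP heights using the size of course 3.

```bash
python3 - <<'E'
from h import *
v=dict(np.load("w1.npz"));print("cam",v["E"][:3,3])
hsv=cv2.cvtColor(v["image"],cv2.COLOR_RGB2HSV)
m=((hsv[...,2]>120)&(hsv[...,1]<60)).astype(np.uint8);m[:160]=0;m[255:]=0;m[:,:105]=0;m[:,220:]=0
m=cv2.morphologyEx(m,cv2.MORPH_OPEN,np.ones((3,3)))
c=max(cv2.findContours(m,0,2)[0],key=cv2.contourArea);b=cv2.boxPoints(cv2.minAreaRect(c));print(b.round(1).tolist(),cv2.contourArea(c))
q=cv2.approxPolyDP(c,5,True)[:,0];print(q.tolist())
for z in (.008,.0): 
    P=onz(v,q,z);print(P.round(4).tolist(),np.linalg.norm(P-np.roll(P,1,0),axis=1).round(4))
E
```

```text
cam [ 0.63600011 -0.31218227  0.49192333]
[[112.9000015258789, 205.39999389648438], [194.1999969482422, 170.10000610351562], [211.89999389648438, 211.1999969482422], [130.60000610351562, 246.39999389648438]] 3581.5
[[191, 173], [114, 205], [135, 241], [211, 211]]
[[0.6149, -0.0924, 0.008], [0.6168, 0.0438, 0.008], [0.5518, 0.0468, 0.008], [0.5495, -0.0912, 0.008]] [0.0654 0.1361 0.0651 0.138 ]
[[0.6146, -0.0887, 0.0], [0.6165, 0.0496, 0.0], [0.5504, 0.0527, 0.0], [0.548, -0.0875, 0.0]] [0.0665 0.1384 0.0662 0.1402]
```

```bash
python3 -m pendant '[[0,[0,0,0.005],0],[0,[0,0,0.01],0],[0,[0,0,0.01],0]]' | grep -E 'eef|force:'
python3 -m pendant '[[0,[0,0,0.004],0],[0,[0,0,0.007],0],[0,[0,0,0.007],0]]' | grep -E 'eef|force:'
python3 -m pendant '[[0,[0,0,0.003],0],[0,[0,0,0.006],0],[0,[0,0,0.006],0]]' | grep -E 'eef|force:'
python3 - <<'E'
from h import *
v=view("wrist","w5");p=np.load("deck.npy");D=deck(p)
# where strip upper edge & plate at y=-5 appear
for x in (.1233,.13,.135): print(x,proj(v,tw(D,[(x,-.005,0),(x,.006,0),(x,-.016,0)])).round(0).tolist())
E
```

```text
eef_pos: [0.5331, -0.2676, 0.0974]
force: [-0.6, -0.5, 0.2]
grasp_force: 0.0
eef_pos: [0.5333, -0.2678, 0.0943]
force: [-0.2, -0.0, 0.0]
grasp_force: 0.0
eef_pos: [0.5333, -0.2678, 0.0913]
force: [0.3, 0.3, 0.1]
grasp_force: 0.0
0.1233 [[255.0, 266.0], [256.0, 285.0], [254.0, 245.0]]
0.13 [[241.0, 268.0], [243.0, 288.0], [240.0, 248.0]]
0.135 [[231.0, 270.0], [233.0, 290.0], [229.0, 249.0]]
```

```bash
python3 -m pendant '[[0,[0,0,0.004],0],[0,[0,0,0.008],0],[0,[0,0,0.008],0]]' | grep -E 'eef|force:'
python3 -m pendant '[[0,[0,0,0.002],0],[0,[0,0,0.004],0],[0,[0,0,0.004],0]]' | grep -E 'eef|force:'
python3 -m pendant '[[0,[0,0,0.001],0],[0,[0,0,0.003],0],[0,[0,0,0.003],0]]' | grep -E 'eef|force:'
```

```text
eef_pos: [0.5333, -0.2677, 0.0871]
force: [0.3, 0.5, -0.6]
grasp_force: 0.0
eef_pos: [0.5334, -0.2678, 0.0854]
force: [1.3, 0.1, 0.3]
grasp_force: 0.0
eef_pos: [0.5334, -0.2678, 0.084]
force: [-0.6, -0.1, 0.1]
grasp_force: 0.0
```

```bash
python3 -m pendant '[[0,[0,0,0.001],0],[0,[0,0,0.002],0],[0,[0,0,0.002],0]]' | grep -E 'eef|force:'
python3 -m pendant '[[0,[0,0,0.001],0],[0,[0,0,0.002],0],[0,[0,0,0.002],0]]' | grep -E 'eef|force:'
python3 -m pendant '[[0,[0,0,0.001],0],[0,[0,0,0.002],0],[0,[0,0,0.002],0]]' | grep -E 'eef|force:'
python3 -m pendant '[[0,[0,0,0.001],0],[0,[0,0,0.002],0],[0,[0,0,0.002],0]]' | grep -E 'eef|force:'
```

```text
eef_pos: [0.5335, -0.2678, 0.0831]
force: [-0.0, 0.2, -0.4]
grasp_force: 0.0
eef_pos: [0.5336, -0.2679, 0.0823]
force: [-0.5, 0.3, 0.2]
grasp_force: 0.4
eef_pos: [0.5337, -0.268, 0.0821]
force: [-2.3, 0.6, 3.9]
grasp_force: 2.7
eef_pos: [0.5338, -0.2681, 0.0819]
force: [-3.3, 2.6, 8.9]
grasp_force: 5.0
```

Contact comes at TCP z=0.082, with 9 N on the fingertip. I'll lift 1 mm and push down the slope in small steps.

```bash
python3 -m pendant '[[0,[0,0,-0.006],0],[0,[0,0,-0.006],0],[0,[0,0.005,-0.004],0],[0,[0,0.01,-0.002],0],[0,[0,0.015,0],0],[0,[0,0.02,0.002],0],[0,[0,0.024,0.0037],0],[0,[0,0.028,0.0053],0],[0,[0,0.032,0.007],0],[0,[0,0.036,0.0085],0],[0,[0,0.036,0.0085],0],[0,[0,0.036,0.0085],0]]'
cat > chk.py <<'E'
import sys
from h import *
from scipy.stats import theilslopes
p=np.load("deck.npy");D=deck(p);inv=np.linalg.inv(D);n=D[:3,2];Z=R.from_euler('z',p[3]).as_matrix();s=sensors.read_state()
print("tcp stand",(Z.T@(s["eef_pos"]-p[:3])).round(4),"F",s["force"].round(1))
v=view("wrist",sys.argv[1]);g=cv2.GaussianBlur(cv2.cvtColor(v["image"],cv2.COLOR_RGB2GRAY),(3,3),0).astype(np.float32)
x0,x1,z=map(float,sys.argv[2:5]);ys=np.arange(*[float(a) for a in sys.argv[5:7]],.004)
# deck-frame scan: strongest brightness change along deck x at given deck z
xs=np.arange(x0,x1,.00025);out=[]
for y in ys:
    q=proj(v,tw(D,np.c_[xs,np.full(len(xs),y),np.full(len(xs),z)])).astype(np.float32)
    pr=cv2.remap(g,q[:,0],q[:,1],cv2.INTER_LINEAR)[:,0];gr=np.gradient(cv2.GaussianBlur(pr[None],(9,1),2)[0]);i=abs(gr).argmax();out.append((y,xs[i]*1e3,gr[i]))
out=np.array(out);print(np.c_[out[:,0]*1e3,out[:,1:]].round(1).tolist())
sl=theilslopes(out[:,1],out[:,0]*1e3);print("slope",round(sl[0],4),"at y=0",round(sl[1],2))
E
python3 chk.py w6 .1 .135 0 -.066 -.022
```

```text
t: 12.37
eef_pos: [0.5171, -0.2601, 0.076]
tcp_rot: [3.142, -0.0, -2.009]
force: [0.2, 0.6, 0.8]
grip_width: 0.0856
grasp_force: 0.0
tcp stand [ 0.064  -0.0061  0.0133] F [0.2 0.6 0.8]
[[-66.0, 117.0, 1.8], [-62.0, 117.0, 2.0], [-58.0, 116.8, 3.3], [-54.0, 116.8, 3.4], [-50.0, 116.8, 3.1], [-46.0, 116.8, 3.6], [-42.0, 116.8, 3.2], [-38.0, 116.8, 3.9], [-34.0, 116.5, 3.5], [-30.0, 116.5, 3.6], [-26.0, 108.8, 4.2]]
slope -0.0139 at y=0 116.11
```

```bash
python3 -m pendant '[[0,[0,0.004,0.0016],0],[0,[0,0.008,0.0032],0],[0,[0,0.011,0.0044],0],[0,[0,0.014,0.0056],0],[0,[0,0.0165,0.0066],0],[0,[0,0.0165,0.0066],0],[0,[0,0.0165,0.0066],0]]'
python3 chk.py w7 .095 .12 0 -.066 -.022
```

```text
t: 13.0
eef_pos: [0.5095, -0.2566, 0.0726]
tcp_rot: [3.141, -0.0, -2.009]
force: [-0.8, -0.2, -0.2]
grip_width: 0.0853
grasp_force: 0.0
tcp stand [ 0.0556 -0.0061  0.0099] F [-0.8 -0.2 -0.2]
[[-66.0, 107.8, 2.8], [-62.0, 107.8, 2.5], [-58.0, 107.8, 2.6], [-54.0, 107.8, 2.8], [-50.0, 107.8, 3.7], [-46.0, 108.0, 3.0], [-42.0, 108.0, 3.3], [-38.0, 108.0, 3.2], [-34.0, 108.0, 4.0], [-30.0, 101.0, 3.6], [-26.0, 99.5, 3.4]]
slope 0.0 at y=0 107.75
```

```bash
python3 -m pendant '[[0,[0,0.001,0.0004],0],[0,[0,0.002,0.0008],0],[0,[0,0.002,0.0008],0],[0,[0,0.002,0.0008],0]]' | grep -E "eef|force:"
python3 chk.py w8 .095 .12 0 -.066 -.03
python3 chk.py w8b .032 .052 .0214 -.066 .03
python3 chk.py w8c .034 .048 .01 -.088 -.078
```

```text
eef_pos: [0.5089, -0.2563, 0.0723]
force: [0.6, -0.7, 0.2]
grasp_force: 0.2
tcp stand [ 0.0549 -0.0061  0.0096] F [ 0.6 -0.7  0.2]
[[-66.0, 107.5, 2.8], [-62.0, 107.5, 2.8], [-58.0, 107.5, 2.9], [-54.0, 107.5, 3.1], [-50.0, 107.5, 3.7], [-46.0, 107.5, 3.3], [-42.0, 107.3, 3.6], [-38.0, 107.3, 3.5], [-34.0, 107.3, 3.7]]
slope -0.0039 at y=0 107.3
tcp stand [ 0.0549 -0.0061  0.0096] F [ 0.1  0.8 -0.6]
[[-66.0, 41.5, 5.1], [-62.0, 34.0, -4.7], [-58.0, 41.5, 5.2], [-54.0, 41.8, 4.3], [-50.0, 40.5, -1.5], [-46.0, 40.5, -0.5], [-42.0, 40.5, -0.9], [-38.0, 40.8, -0.9], [-34.0, 40.8, -0.9], [-30.0, 40.8, 0.5], [-26.0, 42.0, 1.3], [-22.0, 40.5, -0.3], [-18.0, 34.2, -0.7], [-14.0, 49.0, 4.3], [-10.0, 34.5, -4.7], [-6.0, 41.8, 5.1], [-2.0, 41.5, 4.4], [2.0, 41.8, 4.4], [6.0, 42.0, 4.5], [10.0, 41.8, 4.4], [14.0, 42.0, 5.1], [18.0, 41.8, 4.4], [22.0, 34.2, -4.3], [26.0, 35.0, -4.7]]
slope 0.0039 at y=0 41.2
tcp stand [ 0.0549 -0.0061  0.0096] F [ 0.6 -0.5  0.5]
[[-88.0, 41.0, 19.7], [-84.0, 41.0, 19.6], [-80.0, 41.0, 19.5]]
slope 0.0 at y=0 41.0
```

Course 2 now lies with its lower edge on line 2 (41.5–41.8 mm measured at the top corner, 41.6 expected) and square to 0.004. I'll back off, raise, and measure how the tips swing with closure over the light deck.

```bash
python3 -m pendant '[[0,[0,-0.006,-0.003],0],[0,[0,-0.006,-0.02],0],[0,[0,-0.006,-0.1],0],[0.08,[0,-0.006,-0.12],0],[0.08,[0,-0.006,-0.12],0],[0.08,[0,-0.006,-0.12],0]]' | grep -E "eef|width"
cat > tip.py <<'E'
from h import *
s=sensors.read_state();f=imaging.grab_frame("wrist");g=cv2.cvtColor(f["image"],cv2.COLOR_RGB2GRAY).astype(int)
print("w",round(s["grip_width"],4))
for r in (270,285,300):
    dk=g[r]<70; l=[c for c in range(120,319) if dk[c]];rr=[c for c in range(321,520) if dk[c]]
    print(r,max(l) if l else None,min(rr) if rr else None)
col=lambda c:[r for r in range(200,330) if g[r,c]<70][:1]
print("top row by col",[(c,col(c)) for c in range(190,260,6)])
E
python3 tip.py
python3 -m pendant '[[0.16,[0,0,0],0],[0.16,[0,0,0],0],[0.16,[0,0,0],0]]' | grep width; python3 tip.py
python3 -m pendant '[[0.3,[0,0,0],0],[0.3,[0,0,0],0],[0.3,[0,0,0],0]]' | grep width; python3 tip.py
```

```text
eef_pos: [0.5124, -0.2578, 0.134]
grip_width: 0.0784
w 0.0784
270 232 407
285 233 405
300 233 406
top row by col [(190, [280]), (196, [274]), (202, [270]), (208, [288]), (214, [278]), (220, [268]), (226, [259]), (232, [267]), (238, []), (244, []), (250, []), (256, [])]
grip_width: 0.0716
w 0.0716
270 241 398
285 242 397
300 240 398
top row by col [(190, [292]), (196, [284]), (202, [275]), (208, [270]), (214, [268]), (220, [283]), (226, [272]), (232, [261]), (238, [257]), (244, []), (250, []), (256, [])]
grip_width: 0.0598
w 0.0598
270 255 383
285 256 382
300 253 385
top row by col [(190, [303]), (196, [300]), (202, [297]), (208, [288]), (214, [278]), (220, [269]), (226, [265]), (232, [264]), (238, [278]), (244, [265]), (250, [254]), (256, [276])]
```

```bash
python3 - <<'E'
from h import *
D=deck(np.load("deck.npy"));v=dict(np.load("w1.npz"))
for q in (1.6,1.7,1.8):
    P=tw(D,[(.128,.083,.0195),(.128,.083-.178*np.cos(q),.0195+.178*np.sin(q)),(.128,.083-.168*np.cos(q),.0195+.168*np.sin(q))]);print(q,P.round(3).tolist(),proj(v,P).round(0).tolist())
print("pen",onz(v,[(86,192),(120,165),(156,143)],.006).round(3).tolist())
for z in(.2,.15): go([.583,-.023,z],-1.586)
print(proj(v,[(.583,-.023,.008)]))
E
```

```text
1.6 [[0.598, -0.199, 0.129], [0.539, -0.166, 0.294], [0.542, -0.168, 0.284]] [[241.0, 174.0], [184.0, 314.0], [189.0, 302.0]]
1.7 [[0.598, -0.199, 0.129], [0.547, -0.151, 0.292], [0.55, -0.153, 0.283]] [[241.0, 174.0], [160.0, 312.0], [167.0, 300.0]]
1.8 [[0.598, -0.199, 0.129], [0.556, -0.135, 0.289], [0.558, -0.139, 0.28]] [[241.0, 174.0], [137.0, 307.0], [146.0, 296.0]]
pen [[0.651, 0.073, 0.006], [0.667, 0.001, 0.006], [0.674, -0.066, 0.006]]
shift [-0.4854  0.0695 -0.1358] turn -0.8455
shift [-0.4854  0.0695 -0.0358] turn -0.8455
[[162.29750855 208.25855078]]
```

```bash
python3 -m pendant '[[0.08,[0,0,-0.08],0],[0.08,[0,0,-0.16],0],[0.08,[0,0,-0.24],-0.2],[0.08,[0,0,-0.32],-0.45],[0.08,[0,0,-0.39],-0.7],[0.08,[0,0,-0.39],-0.845],[0.08,[0,0,-0.39],-0.845]]' | grep -E "eef|rot"
python3 - <<'E'
from h import *
go([.583,.03,.33],-1.586)
E
```

```text
eef_pos: [0.5125, -0.2578, 0.3299]
tcp_rot: [-3.136, -0.001, -1.583]
shift [-5.774e-01 -1.338e-01 -3.000e-04] turn 0.0053
```

```bash
python3 -m pendant '[[0.08,[-0.08,-0.02,0],0],[0.08,[-0.16,-0.04,0],0],[0.08,[-0.24,-0.06,0],0],[0.08,[-0.32,-0.08,0],0],[0.08,[-0.4,-0.1,0],0],[0.08,[-0.48,-0.12,0],0],[0.08,[-0.54,-0.134,0],0],[0.08,[-0.577,-0.134,0],0],[0.08,[-0.577,-0.134,0.06],0],[0.08,[-0.577,-0.134,0.14],0],[0.08,[-0.577,-0.134,0.22],0],[0.08,[-0.577,-0.134,0.3],0],[0.08,[-0.577,-0.134,0.38],0],[0.08,[-0.577,-0.134,0.42],0],[0.08,[-0.577,-0.134,0.42],0],[0.08,[-0.577,-0.134,0.42],0]]' | grep -E "eef|rot|width"
python3 - <<'E'
from h import *
v=view("wrist","w9")
print(proj(v,[(.583,-.023,.008)]))
E
```

```text
eef_pos: [0.5821, 0.0294, 0.1162]
tcp_rot: [3.138, -0.002, -1.588]
grip_width: 0.0786
[[316.69125795 132.95084974]]
```

View pics/w9.png

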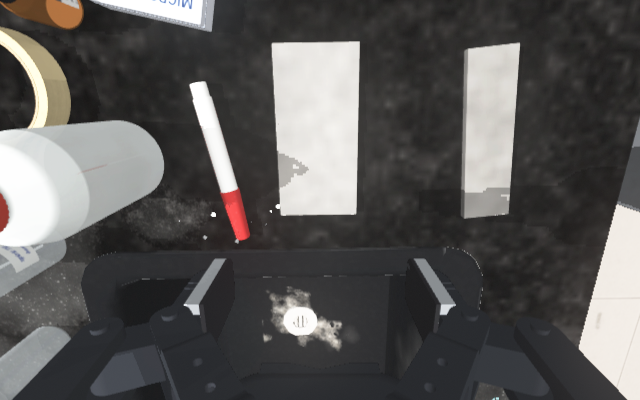

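Course 3 shows clearly with corners at about (273,43), (359,42), (356,214) and (281,216). The pen is at (220,165), clear of the left finger's path.

```bash
python3 - <<'E'
from h import *
v=dict(np.load("w9.npz"));hsv=cv2.cvtColor(v["image"],cv2.COLOR_RGB2HSV)
m=((hsv[...,2]>95)&(hsv[...,1]<60)).astype(np.uint8);m[:35]=0;m[235:]=0;m[:,:260]=0;m[:,375:]=0
m=cv2.morphologyEx(m,cv2.MORPH_CLOSE,np.ones((9,9)));m=cv2.morphologyEx(m,cv2.MORPH_OPEN,np.ones((7,7)))
c=max(cv2.findContours(m,0,1)[0],key=cv2.contourArea)[:,0].astype(float)
P=onz(v,c,.008);b=cv2.minAreaRect((P[:,:2]*1000).astype(np.float32));print(b)
a=np.radians(b[2]);print("angle",a)
bp=cv2.boxPoints(b);print(bp)
E
```

```text
((584.9461669921875, -21.525169372558594), (139.43426513671875, 71.49393463134766), 89.75183868408203)
angle 1.5664650947560461
[[548.8976   -91.08682 ]
 [620.39087  -91.39647 ]
 [620.99475   48.036484]
 [549.50146   48.34613 ]]
```

```bash
python3 - <<'E'
from h import *
v=dict(np.load("w9.npz"));g=cv2.GaussianBlur(cv2.cvtColor(v["image"],cv2.COLOR_RGB2GRAY),(3,3),0).astype(float)
L=[];Rr=[]
for r in list(range(55,145,4))+list(range(190,210,4)):
    gr=np.gradient(g[r]);L.append((265+gr[265:292].argmax(),r));Rr.append((345+gr[345:370].argmin(),r))
for q in (L,Rr):
    P=onz(v,q,.008);k=np.polyfit(P[:,1],P[:,0],1);res=P[:,0]-np.polyval(k,P[:,1]);m=abs(res)<.0015;k=np.polyfit(P[m,1],P[m,0],1);print("x at y=-.022",np.polyval(k,-.022).round(4),"slope",k[0].round(4),m.mean())
E
```

```text
x at y=-.022 0.6167 slope 0.0004 0.9642857142857143
x at y=-.022 0.5496 slope 0.0026 1.0
```

```bash
python3 - <<'E'
from h import *
go([.5832,-.0215,.02],-1.572)
E
python3 -m pendant '[[0.08,[0.04,0,0.08],-0.032],[0.08,[0.09,0,0.13],-0.032],[0.08,[0.1,-0.003,0.17],-0.032],[0.08,[0.1,-0.003,0.19],-0.032],[0.08,[0.1,-0.003,0.19],-0.032],[0.08,[0.1,-0.003,0.19],-0.032]]' | grep -E "eef|rot|force:"
python3 - <<'E'
from h import *
go([.5832,-.0215,-.02],-1.572)
E
```

```text
shift [ 0.1022 -0.0007  0.1965] turn -0.0302
eef_pos: [0.5853, -0.0196, 0.0241]
tcp_rot: [-3.139, -0.0, -1.57]
force: [-0.4, 0.3, 0.1]
grasp_force: 0.0
shift [0.0037 0.0045 0.0882] turn 0.0043
```

```bash
python3 -m pendant '[[0.08,[0.004,0.0045,0.03],0],[0.08,[0.004,0.0045,0.06],0],[0.08,[0.004,0.0045,0.06],0],[0.08,[0.004,0.0045,0.06],0]]' | grep -E "eef|force:"
python3 -m pendant '[[0.08,[0,0,0.008],0],[0.08,[0,0,0.016],0],[0.08,[0,0,0.02],0],[0.08,[0,0,0.02],0]]' | grep -E "eef|force:"
python3 -m pendant '[[0.08,[0,0,0.004],0],[0.08,[0,0,0.007],0],[0.08,[0,0,0.007],0]]' | grep -E "eef|force:"
```

```text
eef_pos: [0.5826, -0.0215, -0.0061]
force: [-0.8, -0.2, 0.3]
grasp_force: 0.0
eef_pos: [0.5814, -0.0221, -0.0179]
force: [-0.5, 0.1, 1.0]
grasp_force: 0.0
eef_pos: [0.5813, -0.0222, -0.0216]
force: [0.9, -0.4, 0.0]
grasp_force: 0.0
```

```bash
python3 -m pendant '[[0.08,[0,-0.004,0.003],0],[0.08,[0,-0.004,0.006],0],[0.08,[0,-0.004,0.006],0]]' | grep -E "eef|force:"
python3 -m pendant '[[0.08,[0,0,0.002],0],[0.08,[0,0,0.004],0],[0.08,[0,0,0.004],0]]' | grep -E "eef|force:"
python3 -m pendant '[[0.08,[0,0,0.002],0],[0.08,[0,0,0.004],0],[0.08,[0,0,0.004],0]]' | grep -E "eef|force:"
```

```text
eef_pos: [0.5834, -0.0222, -0.0246]
force: [-0.2, -0.4, -0.3]
grasp_force: 0.0
eef_pos: [0.5833, -0.0222, -0.0265]
force: [0.1, 0.4, 0.1]
grasp_force: 0.0
eef_pos: [0.5833, -0.0222, -0.0285]
force: [0.3, 0.9, 0.1]
grasp_force: 0.0
```

```bash
python3 -m pendant '[[0.08,[0,0,0.002],0],[0.08,[0,0,0.003],0],[0.08,[0,0,0.003],0]]' | grep -E "eef|force:"
python3 -m pendant '[[0.08,[0,0,0.002],0],[0.08,[0,0,0.003],0],[0.08,[0,0,0.003],0]]' | grep -E "eef|force:"
python3 -m pendant '[[0.08,[0,0,0.002],0],[0.08,[0,0,0.003],0],[0.08,[0,0,0.003],0]]' | grep -E "eef|force:"
```

```text
eef_pos: [0.5834, -0.0222, -0.0299]
force: [0.4, -0.6, 0.6]
grasp_force: 0.0
eef_pos: [0.5834, -0.0222, -0.0314]
force: [0.3, 0.6, -0.2]
grasp_force: 0.0
eef_pos: [0.5834, -0.0222, -0.0329]
force: [-0.0, 0.3, -0.0]
grasp_force: 0.0
```

```bash
python3 -m pendant '[[0.08,[0,0,0.002],0],[0.08,[0,0,0.003],0],[0.08,[0,0,0.003],0]]' | grep -E "eef|force:"
python3 -m pendant '[[0.08,[0,0,0.002],0],[0.08,[0,0,0.003],0],[0.08,[0,0,0.003],0]]' | grep -E "eef|force:"
python3 -m pendant '[[0.08,[0,0,0.002],0],[0.08,[0,0,0.003],0],[0.08,[0,0,0.003],0]]' | grep -E "eef|force:"
```

```text
eef_pos: [0.5836, -0.0222, -0.0331]
force: [-3.1, 0.9, 8.7]
grasp_force: 4.3
eef_pos: [0.5836, -0.0222, -0.0332]
force: [-7.0, 2.1, 19.0]
grasp_force: 9.3
eef_pos: [0.5837, -0.0222, -0.0332]
force: [-11.3, 2.7, 28.5]
grasp_force: 14.4
```

```bash
python3 -m pendant '[[0.08,[0,0,-0.018],0],[0.08,[0,0,-0.018],0],[0.08,[0,0,-0.018],0],[0.3,[0,0,-0.018],0],[0.4,[0,0,-0.018],0],[0.4,[0,0,-0.018],0],[0.4,[0,0,-0.018],0],[0.4,[0,0,-0.018],0]]'
```

```text
t: 20.98
eef_pos: [0.5837, -0.0222, -0.0283]
tcp_rot: [3.142, -0.0, -1.57]
force: [-1.5, 0.1, 4.5]
grip_width: 0.0658
grasp_force: 67.1
```

Gripped, but low on the edges. I'll regrip 4 mm higher so the strip hangs below the tips and can be laid closer to the deck.

```bash
python3 -m pendant '[[0.08,[0,0,0],0],[0.08,[0,0,0],0],[0.08,[0,0,-0.009],0],[0.08,[0,0,-0.009],0],[0.3,[0,0,-0.009],0],[0.4,[0,0,-0.009],0],[0.4,[0,0,-0.009],0],[0.4,[0,0,-0.009],0],[0.4,[0,0,-0.009],0]]'
python3 -m pendant '[[0.4,[0,0,-0.02],0],[0.4,[0,0,-0.04],0],[0.4,[0,0,-0.04],0]]'
```

```text
t: 21.73
eef_pos: [0.5838, -0.0222, -0.0225]
tcp_rot: [-3.141, -0.0, -1.57]
force: [-2.1, 0.3, 8.4]
grip_width: 0.0643
grasp_force: 63.6
t: 21.98
eef_pos: [0.5852, -0.0221, -0.0013]
tcp_rot: [-3.138, 0.0, -1.57]
force: [0.3, 0.7, 0.1]
grip_width: 0.0638
grasp_force: 65.8
```

```bash
python3 - <<'E'
from h import *
v=view("wrist","w10")
E
```

```text
(no output)
```

View pics/w10.png

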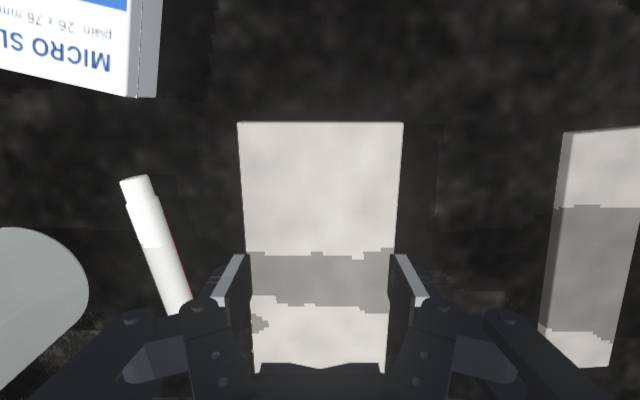

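The strip is held square between the pads, with edges at cols 246 and 393 and its far edge at row 122. I'll transport it.

```bash
python3 -m pendant '[[0.4,[-0.03,0,-0.06],0],[0.4,[-0.08,0,-0.11],0],[0.4,[-0.09,0,-0.18],0],[0.4,[-0.09,0,-0.25],0],[0.4,[-0.09,0,-0.32],0],[0.4,[-0.09,0,-0.39],0],[0.4,[-0.09,0,-0.46],0],[0.4,[-0.09,0,-0.53],0],[0.4,[-0.09,0,-0.6],0],[0.4,[-0.09,0,-0.66],0],[0.4,[-0.09,0,-0.66],0.2],[0.4,[-0.09,0,-0.66],0.4],[0.4,[-0.09,0,-0.66],0.6],[0.4,[-0.09,0,-0.66],0.8],[0.4,[-0.09,0,-0.66],0.87],[0.4,[-0.09,0,-0.66],0.87]]'
python3 - <<'E'
from h import *
p=np.load("deck.npy");Z=R.from_euler('z',p[3]).as_matrix()
P=p[:3]+Z@[.105,0,0];P[2]=.33;print(P);go(P,p[3]-np.pi/2)
E
```

```text
t: 23.37
eef_pos: [0.5834, 0.023, 0.3257]
tcp_rot: [3.141, -0.0, -2.006]
force: [0.3, -0.4, -1.2]
grip_width: 0.0637
grasp_force: 66.4
[ 0.55692366 -0.27178371  0.33      ]
shift [ 0.5568 -0.2008 -0.0086] turn -0.0059
```

```bash
python3 -m pendant '[[0.4,[0.08,-0.02,0],0],[0.4,[0.16,-0.05,0],0],[0.4,[0.24,-0.08,0],0],[0.4,[0.32,-0.11,0],0],[0.4,[0.4,-0.14,0],0],[0.4,[0.47,-0.17,0],0],[0.4,[0.54,-0.192,0],0],[0.4,[0.557,-0.192,0],-0.006],[0.4,[0.557,-0.192,0],-0.006],[0.4,[0.557,-0.192,0.08],-0.006],[0.4,[0.557,-0.192,0.16],-0.006],[0.4,[0.557,-0.192,0.24],-0.006],[0.4,[0.557,-0.192,0.32],-0.006],[0.4,[0.557,-0.192,0.38],-0.006],[0.4,[0.557,-0.192,0.4],-0.006],[0.4,[0.557,-0.192,0.4],-0.006],[0.4,[0.557,-0.192,0.4],-0.006]]'
python3 - <<'E'
from h import *
p=np.load("deck.npy");Z=R.from_euler('z',p[3]).as_matrix();s=sensors.read_state()
print((Z.T@(s["eef_pos"]-p[:3])).round(4))
P=p[:3]+Z@[.1005,0,0];P[2]=.105;go(P,p[3]-np.pi/2)
E
```

```text
t: 24.78
eef_pos: [0.5543, -0.2702, 0.1278]
tcp_rot: [-3.14, -0.001, -2.001]
force: [1.0, -0.6, 0.1]
grip_width: 0.0636
grasp_force: 66.4
[0.1019 0.0003 0.0652]
shift [0.0006 0.003  0.0457] turn 0.0054
```

```bash
python3 -m pendant '[[0.4,[0,0.003,0.02],0.005],[0.4,[0,0.003,0.04],0.005],[0.4,[0,0.003,0.046],0.005],[0.4,[0,0.003,0.046],0.005]]' | grep -E "eef|force:"
python3 -m pendant '[[0.4,[0,0,0.004],0],[0.4,[0,0,0.006],0],[0.4,[0,0,0.006],0]]' | grep -E "eef|force:"
python3 -m pendant '[[0.4,[0,0,0.004],0],[0.4,[0,0,0.004],0],[0.4,[0,0,0.004],0]]' | grep -E "eef|force:"
python3 -m pendant '[[0.4,[0,0,0.004],0],[0.4,[0,0,0.004],0],[0.4,[0,0,0.004],0]]' | grep -E "eef|force:"
```

```text
eef_pos: [0.5514, -0.2693, 0.1024]
force: [1.1, -0.6, -1.4]
grasp_force: 66.4
eef_pos: [0.5521, -0.2696, 0.1003]
force: [0.1, -0.8, -1.1]
grasp_force: 66.4
eef_pos: [0.5519, -0.2696, 0.0982]
force: [0.7, -0.4, -1.1]
grasp_force: 66.4
eef_pos: [0.5523, -0.2698, 0.0967]
force: [0.6, 0.1, 0.6]
grasp_force: 67.1
```

```bash
python3 -m pendant '[[0.4,[0,0,0.001],0],[0.4,[0,0,0.002],0],[0.4,[0,0,0.002],0]]' | grep -E "eef|force:"
python3 - <<'E'
from h import *
p=np.load("deck.npy");Z=R.from_euler('z',p[3]).as_matrix();s=sensors.read_state()
print((Z.T@(s["eef_pos"]-p[:3])).round(4),s["tcp_rot"])
E
```

```text
eef_pos: [0.5524, -0.2698, 0.0965]
force: [-2.4, 1.4, 5.1]
grasp_force: 68.7
[ 0.1    -0.0001  0.0338] [-3.13983544e+00 -1.71988591e-04 -2.00450155e+00]
```

```bash
python3 -m pendant '[[0.4,[0,-0.003,-0.0025],0],[0.4,[0,-0.003,-0.0025],0],[0.22,[0,-0.003,-0.0025],0],[0.18,[0,-0.003,-0.0025],0],[0.15,[0,-0.003,-0.0025],0],[0.1,[0,-0.003,-0.0025],0],[0.05,[0,-0.003,-0.0025],0],[0,[0,-0.003,-0.0025],0],[0,[0,-0.003,-0.0025],0]]'
python3 -m pendant '[[0,[0,0,-0.02],0],[0,[0,0,-0.08],0],[0,[0,0,-0.12],0],[0,[0,0,-0.12],0],[0,[0,0,-0.12],0]]'
python3 chk.py w11 .13 .165 0 -.066 -.01
python3 chk.py w11b .07 .095 .0214 -.066 -.01
python3 chk.py w11c .034 .048 .0214 -.066 -.01
```

```text
t: 26.87
eef_pos: [0.5534, -0.2702, 0.0964]
tcp_rot: [-3.142, 0.0, -2.005]
force: [-0.5, -0.1, 0.3]
grip_width: 0.0855
grasp_force: 0.0
t: 27.28
eef_pos: [0.5544, -0.2705, 0.1589]
tcp_rot: [-3.137, 0.001, -2.005]
force: [0.0, -0.6, -0.5]
grip_width: 0.0854
grasp_force: 0.0
tcp stand [1.022e-01 1.000e-04 9.620e-02] F [ 0.  -0.6 -0.5]
[[-66.0, 145.8, 2.6], [-62.0, 146.0, 2.3], [-58.0, 146.0, 2.2], [-54.0, 145.8, 3.4], [-50.0, 146.0, 3.4], [-46.0, 146.0, 2.8], [-42.0, 145.5, 3.0], [-38.0, 145.8, 3.6], [-34.0, 146.0, 3.8], [-30.0, 146.0, 2.9], [-26.0, 145.8, 4.3], [-22.0, 145.8, 3.9], [-18.0, 146.0, 3.4], [-14.0, 146.0, 3.4]]
slope 0.0 at y=0 146.0
tcp stand [1.013e-01 1.000e-04 9.460e-02] F [-1.   1.  -0.1]
[[-66.0, 81.0, 4.0], [-62.0, 81.0, 3.7], [-58.0, 81.0, 4.3], [-54.0, 81.0, 4.3], [-50.0, 81.0, 3.7], [-46.0, 81.0, 4.6], [-42.0, 81.8, 2.5], [-38.0, 93.5, 1.7], [-34.0, 79.8, -0.6], [-30.0, 79.5, -0.8], [-26.0, 80.3, 0.6], [-22.0, 73.8, -2.1], [-18.0, 72.5, -3.2], [-14.0, 81.0, 4.0]]
slope -0.0268 at y=0 79.93
tcp stand [0.1007 0.     0.0936] F [ 0.5  0.3 -0.1]
[[-66.0, 41.3, 3.7], [-62.0, 46.8, 0.7], [-58.0, 40.0, -0.3], [-54.0, 40.0, -0.5], [-50.0, 40.0, -0.3], [-46.0, 40.0, -0.4], [-42.0, 40.0, -0.4], [-38.0, 40.3, -0.3], [-34.0, 34.8, -2.3], [-30.0, 35.2, -3.3], [-26.0, 41.5, 4.3], [-22.0, 41.5, 3.2], [-18.0, 41.5, 4.1], [-14.0, 41.5, 3.7]]
slope 0.0 at y=0 40.13
```

Course 3 lies at upper edge 146.0 mm (146.6 wanted), lower top corner 81.0 mm (81.6 wanted), skew 0, and course 2 has not moved. Next is the bar, so I'll work out the waypoints.

```bash
cat > bar.py <<'E'
from h import *
p=np.load("deck.npy");D=deck(p);Y=D[:3,1]
def tcp(q,r=.145,off=.004,tip=.022):
    C=tw(D,[.128,.083-r*np.cos(q)+off*np.sin(q),.0195+r*np.sin(q)+off*np.cos(q)])[0]
    return C+.011*Y-np.array([0,0,tip])
E
python3 - <<'E'
from bar import *
P=tcp(2.0,off=.02);print(P.round(3));P[2]+=.08;go(P,p[3]-np.pi/2)
Rt=R.from_euler('xyz',[np.pi,0,p[3]-np.pi/2]).as_matrix()
P0=tcp(2.0,off=.02)
for q in np.r_[np.arange(1.9,-.05,-.1)]: print(round(q,1),(Rt.T@(tcp(q)-P0)/.5).round(3).tolist())
E
```

```text
[ 0.593 -0.098  0.221]
shift [-0.3451  0.0718 -0.2907] turn -0.0029
1.9 [0.056, 0.009, -0.023]
1.8 [0.083, 0.013, -0.031]
1.7 [0.112, 0.015, -0.037]
1.6 [0.141, 0.016, -0.039]
1.5 [0.17, 0.016, -0.04]
1.4 [0.198, 0.015, -0.037]
1.3 [0.227, 0.013, -0.032]
1.2 [0.255, 0.01, -0.024]
1.1 [0.281, 0.006, -0.014]
1.0 [0.307, 0.0, -0.001]
0.9 [0.331, -0.006, 0.014]
0.8 [0.353, -0.013, 0.031]
0.7 [0.374, -0.02, 0.05]
0.6 [0.392, -0.029, 0.071]
0.5 [0.408, -0.038, 0.094]
0.4 [0.421, -0.047, 0.118]
0.3 [0.432, -0.058, 0.143]
0.2 [0.44, -0.068, 0.168]
0.1 [0.445, -0.079, 0.195]
-0.0 [0.447, -0.09, 0.222]
```

```bash
python3 -m pendant '[[1,[0,0,-0.08],0],[1,[0,0,-0.16],0],[1,[0,0,-0.24],0],[1,[0,0,-0.32],0],[1,[0,0,-0.35],0],[1,[0,0,-0.35],0],[1,[-0.08,0.018,-0.35],0],[1,[-0.16,0.036,-0.35],0],[1,[-0.24,0.054,-0.35],0],[1,[-0.32,0.072,-0.35],0],[1,[-0.345,0.072,-0.35],0],[1,[-0.345,0.072,-0.35],0],[1,[-0.345,0.072,-0.28],0],[1,[-0.345,0.072,-0.2],0],[1,[-0.345,0.072,-0.13],0],[1,[-0.345,0.072,-0.13],0],[1,[-0.345,0.072,-0.13],0]]'
python3 - <<'E'
from bar import *
go(tcp(2.0,off=.02),p[3]-np.pi/2)
v=view("wrist","w12")
E
```

```text
t: 28.85
eef_pos: [0.5916, -0.0995, 0.2197]
tcp_rot: [3.137, -0.004, -2.005]
force: [1.3, -0.2, 0.5]
grip_width: -0.0001
grasp_force: 0.0
shift [-0.0031 -0.0017 -0.0031] turn -0.0038
```

View pics/w12.png

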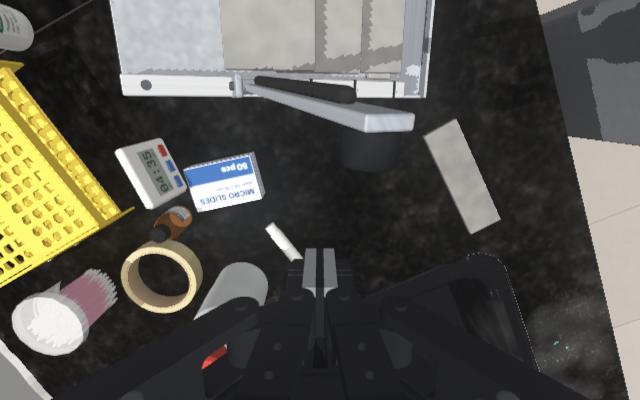

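The bar end is at (390,120) with its knob at (370,150), and the closed fingertips at (320,250) are clear of it on the outer side. I'll check the bar model against these pixels.

```bash
python3 - <<'E'
from bar import *
v=dict(np.load("w12.npz"))
for q in (1.6,1.65,1.7,1.75,1.8):
    print(q,proj(v,tw(D,[(.128,.083-r*np.cos(q)+o*np.sin(q),.0195+r*np.sin(q)+o*np.cos(q)) for r,o in ((0,0),(.178,0),(.168,.009))])).round(0).tolist())
E
```

```text
1.6 [[255.0, 86.0], [397.0, 77.0], [375.0, 111.0]]
1.65 [[255.0, 86.0], [394.0, 112.0], [372.0, 139.0]]
1.7 [[255.0, 86.0], [390.0, 145.0], [368.0, 166.0]]
1.75 [[255.0, 86.0], [385.0, 175.0], [364.0, 190.0]]
1.8 [[255.0, 86.0], [380.0, 202.0], [360.0, 211.0]]
```

```bash
python3 -m pendant '[[1,[0.055,0.006,-0.026],0],[1,[0.08,0.01,-0.034],0],[1,[0.11,0.012,-0.04],0],[1,[0.138,0.014,-0.042],0],[1,[0.167,0.014,-0.043],0],[1,[0.195,0.013,-0.04],0],[1,[0.224,0.011,-0.035],0],[1,[0.252,0.008,-0.027],0],[1,[0.278,0.004,-0.017],0],[1,[0.304,-0.002,-0.004],0],[1,[0.328,-0.008,0.011],0],[1,[0.35,-0.015,0.028],0],[1,[0.35,-0.015,0.028],0]]'
python3 - <<'E'
from bar import *
P0=tcp(.8);go(P0)
Rt=R.from_euler('xyz',[np.pi,0,p[3]-np.pi/2]).as_matrix()
for q in np.arange(.7,-.05,-.1): print(round(q,1),(Rt.T@(tcp(q,off=.003)-P0)/.5).round(3).tolist())
v=view("wrist","w13")
for q in (.6,.7,.8,.9):
    print(q,proj(v,tw(D,[(.128,.083-r*np.cos(q),.0195+r*np.sin(q)) for r in (0,.178)])).round(0).tolist())
E
```

```text
t: 29.98
eef_pos: [0.5249, -0.2621, 0.2045]
tcp_rot: [3.137, -0.001, -2.007]
force: [-0.3, 0.0, -1.4]
grip_width: -0.0002
grasp_force: 0.0
shift [-0.0011  0.001  -0.0025] turn 0
0.7 [0.022, -0.008, 0.021]
0.6 [0.04, -0.017, 0.042]
0.5 [0.055, -0.026, 0.064]
0.4 [0.068, -0.036, 0.088]
0.3 [0.079, -0.046, 0.113]
0.2 [0.087, -0.056, 0.139]
0.1 [0.092, -0.067, 0.166]
0.0 [0.094, -0.078, 0.192]
0.6 [[273.0, 304.0], [316.0, 143.0]]
0.7 [[273.0, 304.0], [328.0, 173.0]]
0.8 [[273.0, 304.0], [342.0, 210.0]]
0.9 [[273.0, 304.0], [355.0, 253.0]]
```

```bash
python3 -m pendant '[[1,[0.022,-0.008,0.021],0],[1,[0.04,-0.017,0.042],0],[1,[0.055,-0.026,0.064],0],[1,[0.068,-0.036,0.088],0],[1,[0.079,-0.046,0.113],0],[1,[0.087,-0.056,0.139],0],[1,[0.09,-0.062,0.152],0],[1,[0.09,-0.062,0.152],0]]' | grep -E "eef|force:"
python3 -m pendant '[[1,[0.002,-0.005,0.01],0],[1,[0.003,-0.008,0.018],0],[1,[0.003,-0.008,0.018],0],[1,[0.003,-0.008,0.018],0]]' | grep -E "eef|force:"
python3 -m pendant '[[1,[0.001,-0.003,0.006],0],[1,[0.001,-0.004,0.01],0],[1,[0.001,-0.004,0.01],0]]' | grep -E "eef|force:"
```

```text
eef_pos: [0.5347, -0.3143, 0.1285]
force: [-0.3, -0.3, -1.2]
grasp_force: 0.0
eef_pos: [0.5387, -0.3172, 0.1226]
force: [0.2, 0.1, 0.6]
grasp_force: 0.0
eef_pos: [0.5403, -0.3185, 0.1172]
force: [0.0, 0.1, 1.5]
grasp_force: 0.1
```

```bash
python3 -m pendant '[[1,[0,-0.003,0.006],0],[1,[0,-0.004,0.008],0],[1,[0,-0.004,0.008],0]]' | grep -E "eef|force:"
python3 -m pendant '[[1,[0,-0.002,0.005],0],[1,[0,-0.002,0.006],0],[1,[0,-0.002,0.006],0]]' | grep -E "eef|force:"
python3 -m pendant '[[1,[0,0,0.002],0],[1,[0,0,0.004],0],[1,[0,0,0.004],0]]' | grep -E "eef|force:"
python3 -m pendant '[[1,[0,0,0.002],0],[1,[0,0,0.004],0],[1,[0,0,0.004],0]]' | grep -E "eef|force:"
```

```text
eef_pos: [0.5421, -0.3196, 0.1141]
force: [-0.9, 1.5, 3.4]
grasp_force: 1.7
eef_pos: [0.5424, -0.3198, 0.1136]
force: [-7.3, 6.6, 16.2]
grasp_force: 8.0
eef_pos: [0.5425, -0.32, 0.1133]
force: [-9.5, 8.0, 22.9]
grasp_force: 11.7
eef_pos: [0.5427, -0.3201, 0.1131]
force: [-11.7, 10.3, 31.4]
grasp_force: 15.5
```

```bash
python3 -m pendant '[[1,[0,0,-0.02],0],[1,[0,0,-0.08],0],[1,[-0.06,0,-0.16],0],[1,[-0.12,0,-0.2],0],[1,[-0.12,0,-0.2],0],[1,[-0.12,0,-0.2],0]]' | grep -E "eef|force:"
python3 - <<'E'
from bar import *
for name in ("wrist","side","top"):
    v=view(name,"k_"+name);g=cv2.cvtColor(v["image"],cv2.COLOR_RGB2GRAY)
    f=lambda q:proj(v,tw(D,[(.128,.083-.168*np.cos(q)+o*np.sin(q),.0195+.168*np.sin(q)+o*np.cos(q)) for o in (.003,.015)])).round(1).tolist()
    print(name,[(q,f(q)) for q in (0,.04,.1)])
    c=np.array(f(0)).mean(0).astype(int);w=16 if name=="wrist" else 7
    if name=="wrist":
        m=(g<60).astype(np.uint8);n,l,st,ce=cv2.connectedComponentsWithStats(m[:, :])
        for i in range(1,n):
            if abs(ce[i]-c).max()<45 and st[i,4]>60: print("dark",st[i].tolist(),ce[i].round(1))
    else:
        print(c);print(g[c[1]-8:c[1]+9,c[0]-9:c[0]+10])
E
```

```text
eef_pos: [0.5698, -0.2643, 0.2082]
force: [-0.4, 0.2, -0.2]
grasp_force: 0.0
wrist [(0, [[325.2, 70.2], [332.3, 68.7]]), (0.04, [[329.1, 69.8], [336.6, 69.0]]), (0.1, [[335.3, 69.9], [343.4, 70.4]])]
side [(0, [[295.0, 232.9], [292.6, 227.2]]), (0.04, [[293.7, 229.7], [291.4, 223.8]]), (0.1, [[291.8, 224.7], [289.6, 218.6]])]
[293 230]
[[162 162 160 159 159 159 161 162 162 159 152 142 130 144 166 175 176 177
  181]
 [163 162 160 161 161 162 161 156 142 128 116 106 106 137 168 176 177 180
  183]
 [162 162 163 163 162 155 140 123  97  75  65  61  79 125 165 176 179 182
  186]
 [163 165 167 166 155 128  96  71  52  44  42  42  59 104 153 175 182 187
  188]
 [168 169 169 162 137  90  55  42  42  44  43  42  46  78 130 171 184 187
  177]
 [170 172 170 158 121  66  38  40  43  43  44  42  41  59 110 161 185 182
  161]
 [170 172 169 158 124  70  38  38  39  39  41  41  41  53 100 155 184 176
  150]
 [169 168 168 162 139  87  42  34  39  37  38  41  41  63 110 159 177 164
  152]
 [163 163 162 160 144  97  50  32  35  36  36  44  63  97 138 164 160 142
  149]
 [146 146 145 144 133 102  62  39
[... 1430 characters left out ...]
  39  41  40  42  39  37  50  80  21  30  30
   27]
 [133 131 136 114 105  38  29  39  39  39  38  40  36  36  21  24  31  28
   31]
 [146 158 114 161 160 148   8  30  37  37  38  38  38  33  23  31  34  36
   35]
 [139 142 120 164 164 160 112  13  32  35  39  36  33  26  31  37  42  41
   37]
 [123 105 156 160 160 161 166 155  47  30  32  46  80  29  33  36  38  39
   41]
 [113 118 168 159 158 161 167 169  64  22  26  34  40  29  29  31  31  32
   34]
 [ 93 157 164 160 160 159 166 163  18  21  25  30  27  30  30  31  31  27
   24]
 [113 174 163 136 165 164 168 115   7  17  23  27  28  32  31  32  26  22
   22]
 [161 132  81  82 132 169 162  33  18  23  25  26  31  34  32  33  29  25
   24]]
```

```bash
python3 - <<'E'
from bar import *
v=dict(np.load("k_wrist.npz"));g=cv2.cvtColor(v["image"],cv2.COLOR_RGB2GRAY)
print("cols 306..356 step2");print(g[46:92:3,306:358:2])
s=dict(np.load("k_side.npz"));gs=cv2.cvtColor(s["image"],cv2.COLOR_RGB2GRAY)
# side camera bias: right rail top far corner etc.
pts=[(.08,-.083,.01),(.04,-.083,.01),(0,-.083,.01)]
for q in proj(s,tw(D,pts)):
    c=q.round().astype(int);print(q.round(1));print(gs[c[1]-4:c[1]+5,c[0]-6:c[0]+7])
E
```

```text
cols 306..356 step2
[[ 45  42  41  42  43  43  41  40  40  42  44  46  47  43  39  39  41  42
   40  42  42  42  35  35  34  35]
 [ 46  44  42  43  43  42  41  41  41  42  43  43  46  46  41  39  41  42
   45  44  42  44  39  39  39  40]
 [ 43  45  45  43  42  40  39  41  42  42  40  42  45  45  44  42  39  38
   38  41  40  39  39  41  40  40]
 [ 45  47  47  72 179 188 187 197 187 144  99  55  45  45  44  40  38  39
   39  40  39  37  37  38  55  63]
 [ 46  48  49  91 190 196 193  62  43  48  52  50  50  49  49  48  47  41
   41  39  38  55  62  45  40  41]
 [ 45  47  50  92 189 159  46  46  56  54  52  51  50  50  50  50  49  48
   50  64  45  39  39  38  39  38]
 [158 101  58 116 183  48  48  49  58  53  53  52  51  51  51  51  51  50
   47  40  39  38  39  39  39  40]
 [132  56  57  98 174  48  48  52  57  53  53  54  52  53  52  52  52  51
   50 174 189 188 187 187 187 189]
 [132  57  59  98 119  49  50  52  57  56  55  55  53  54  52  53  53  52
   51 155 188 188 188 185 178 187]
 [134  59  60  92 176  50  50  51  57  56  56  56  55  55  54  54  54  54
   65 191 191 191 115  89
[... 1494 characters left out ...]
172 170 170 167 166 165]
 [174 173 170 171 166 168 167 166 165 163 163 162 163]
 [167 167 167 164 164 163 164 164 163 157 154 152 156]
 [165 166 164 160 154 153 153 157 155 146 141 139 143]]
[240.2 248.4]
[[ 98 111 128 138 140 134 126 134 158 177 182 178 180]
 [108 128 147 158 158 137 124 151 185 204 209 204 203]
 [126 152 176 184 172 144 147 182 202 208 209 206 206]
 [146 174 197 192 165 148 174 198 203 201 198 194 192]
 [164 190 199 184 156 159 182 190 188 184 179 175 172]
 [167 187 188 176 163 167 172 171 172 170 168 166 167]
 [155 169 171 169 168 168 168 167 167 165 165 165 167]
 [147 162 167 166 165 166 168 168 164 157 154 154 157]
 [144 155 162 158 155 155 160 161 156 147 140 137 140]]
```

```bash
python3 chk.py w14 .138 .16 0 -.066 .05
python3 chk.py w14b .075 .09 .0214 -.066 .05
python3 chk.py w14c .034 .048 .0214 -.066 .05
```

```text
tcp stand [0.1119 0.0099 0.1421] F [ 0.  -0.4 -1.1]
[[-66.0, 145.8, 4.6], [-62.0, 145.8, 4.2], [-58.0, 145.8, 4.3], [-54.0, 145.8, 4.1], [-50.0, 145.8, 4.2], [-46.0, 145.8, 4.4], [-42.0, 145.8, 4.8], [-38.0, 145.8, 5.5], [-34.0, 145.8, 5.4], [-30.0, 145.8, 5.5], [-26.0, 145.8, 5.2], [-22.0, 146.0, 4.6], [-18.0, 145.8, 4.1], [-14.0, 146.0, 5.0], [-10.0, 145.8, 4.4], [-6.0, 146.0, 4.8], [-2.0, 145.8, 5.1], [2.0, 145.8, 5.9], [6.0, 146.0, 4.1], [10.0, 146.0, 4.4], [14.0, 146.0, 4.0], [18.0, 146.0, 4.4], [22.0, 146.0, 4.5], [26.0, 146.0, 4.5], [30.0, 146.0, 4.5], [34.0, 146.0, 4.3], [38.0, 146.3, 3.8], [42.0, 146.3, 3.1], [46.0, 146.3, 3.4]]
slope 0.0035 at y=0 145.78
tcp stand [0.1118 0.0097 0.142 ] F [-0.4 -0.9 -0.4]
[[-66.0, 80.5, 3.5], [-62.0, 81.0, 4.5], [-58.0, 80.8, 4.4], [-54.0, 80.8, 3.6], [-50.0, 81.2, 4.1], [-46.0, 81.0, 4.7], [-42.0, 80.8, 4.6], [-38.0, 80.8, 3.7], [-34.0, 81.0, 4.4], [-30.0, 81.0, 4.8], [-26.0, 80.8, 4.3], [-22.0, 81.2, 4.3], [-18.0, 81.0, 5.1], [-14.0, 81.0, 4.9], [-10.0, 80.8, 4.3], [-6.0, 81.2, 4.7], [-2.0, 81.0, 5.0], [2.0, 81.0, 4.3], [6.0, 80.8, 3.6], 
[... 158 characters left out ...]
 81.5, 4.5], [46.0, 81.2, 5.3]]
slope 0.0039 at y=0 81.04
tcp stand [0.1119 0.0095 0.1422] F [ 0.3 -0.4  0. ]
[[-66.0, 41.5, 3.4], [-62.0, 41.3, 4.3], [-58.0, 41.5, 3.3], [-54.0, 41.3, 4.1], [-50.0, 41.3, 3.4], [-46.0, 41.3, 4.4], [-42.0, 41.0, 3.6], [-38.0, 41.5, 4.3], [-34.0, 41.0, 3.5], [-30.0, 41.5, 4.0], [-26.0, 41.3, 4.2], [-22.0, 41.5, 3.6], [-18.0, 41.3, 4.3], [-14.0, 41.5, 3.9], [-10.0, 41.5, 4.9], [-6.0, 41.3, 4.0], [-2.0, 41.8, 4.2], [2.0, 41.3, 3.8], [6.0, 41.8, 3.1], [10.0, 41.5, 4.1], [14.0, 41.5, 3.2], [18.0, 41.8, 4.0], [22.0, 41.3, 3.3], [26.0, 42.0, 3.6], [30.0, 41.5, 4.5], [34.0, 41.5, 3.8], [38.0, 41.8, 4.6], [42.0, 41.5, 4.3], [46.0, 42.0, 3.8]]
slope 0.0035 at y=0 41.53
```

Both strips are square and within about 0.6 mm of their lines, the bar is down, and the arm is clear, so I'm handing in.

```bash
python3 -c "
from cell import close_job
print(close_job())"
```

```text
the job is handed in; nothing more can be done
None
```

The job is handed in: by the wrist camera, courses 2 and 3 lie square within about 0.6 mm of their lines, the bar was pressed to a firm stop and measures down to about 0.015 rad, and the robot is clear; I never touched the offcut or the other items.

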